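# Present a dye can to the shade reader and hold its sprung shutter rod open at the pointer

### The arm

A 6-joint arm with a two-finger parallel gripper is mounted at the origin on the work surface. World frame = base frame: x ahead of the robot, y to its left, z up, the work surface at z = 0. Lengths are in m, angles in rad, forces in N, time in s.
With the tool pointing down it reaches from about 0.425 to 1.125 m from the base axis. Payload 14.9 kg.
Tool frame: the origin (TCP) lies between the finger pads; the fingertips stand 14 mm ahead of it and the grasp point (between the pads) lies 5 mm behind it; z points along the fingers, y is the line along which they close (so a half turn about z gives the same grasp; the last joint's range is limited). The gripper opens to 91 mm and grips with 3 to 60 N. Pads are 32 mm wide; open, the fingers measure 118 mm over their backs; the gripper's body (76 mm by 178 mm) begins 60 mm behind the grasp point.
Start: joints at [1.211, 0.379, 1.734, -0, 1.028, -0.033], TCP at [0.225, 0.663, 0.228] pointing down, gripper open.
Joint ranges: [-2.77, 2.77], [-0.74, 2.19], [0, 2.66], [-1.06, 4.2], [0.31, 2.87], [-3.08, 3.08]. Speed limits (rad/s): [1.89, 1.89, 2.39, 3.14, 3.14, 3.14].

### API

Orientations are given as a unit quaternion [x, y, z, w].
In Python, from bench import sensors, vision, hand_in gives the robot as it stands. The module is installed in compiled form; this text tells all that it offers.
- The arm moves only by the tool send_rows, never from a script. Its argument "rows" is a list of rows, each an object with "translation": the shift along the tool's x, y, z in mm, a list of three; "delta_rot": the turn, a rotation vector about the tool's x, y, z in degrees, a list of three; "gripper": the opening, from 0 (shut) to 1 (fully open). A call has exactly 8 rows; each row is the pose to reach, as a shift and turn from the pose commanded when the call began, along the tool's axes at that moment; what a row does not reach only later rows make up. A row lasts 1/8 s, in which the tool goes at most 62.5 mm and 10.7 degrees, less where a joint would pass 70% of its speed; a pose out of reach is approached as far as the arm can. A call with a gripper value outside its range is refused whole. The fingers move at their own pace and stop on an object; the grip force is fixed at half the most. Time passes only in rows, so rows that repeat a pose let the fingers close, or fill a call up. It gives the time, the measured TCP pose, the force, the opening and the grip force at its end, in the units of the state.
- sensors.get_state(): the state, without advancing time (a new reading comes with each control period).
- vision.capture(name): name is "side" or "top"; returns the picture (400x640x3 uint8, red, green, blue); there is no depth.
- vision.calibration(name): a dict with "intrinsics" (3x3 intrinsics, pixels), "D" ([k1, k2, p1, p2, k3] as OpenCV has them; the pictures are not rectified), "eye" and "orientation" of the camera in the world. Camera axes: x right, y down, z forward; pixel columns grow to the right and rows downward; lengths in m; the calibration is good to about 2 mm. A picture is of the moment at which its call begins. calibration takes no time and is no camera call.
- hand_in(): hands the job in; it is judged then, once.
The state is a dict: "clock": time; "joints": joint angles; "joint_velocities": joint speeds; "effort": joint torques, N m; "ee_pos": TCP position; "orientation": TCP orientation; "force": force on the tool from outside, world axes, zero at the start; "wrist_torque": the same for the moment, N m; "opening": finger opening in m; "gripper_force": force on a finger pad.
Only numpy, scipy, OpenCV 4.12 (cv2) and the standard library are available. Lean on these libraries where they do the work, as an engineer would, in place of code of your own. Each camera call takes 0.05 s, during which the arm holds its last target. There are 200 camera calls.

### The job

Take a shade reading of the copper dye can on the shoemaker's bench: turn the can, standing on the reader's round pad, so that its white label squarely faces the reader's window, and let go of it. Then grip the red handle of the reader's sprung shutter rod and pull the rod straight out until the white line on the handle is level with the orange pointer on the gauge rail, and finish while still gripping and holding it there against its spring. Do not pull the rod out before the can faces the window, and do not shift the pointer or disturb the other things on the bench.

Things in the scene. Friction and masses are not known exactly. Their poses are not given: they have to be found in the camera images.
- pad_top (a point): Centre of the top of the fixed aluminium pad (84 mm across, top 4 mm above the bench) under the can. Carries the reader's axes, level, z up: +y points from pad to window and on, the way the rod pulls out; the gauge rail is on the +x side. The reader, a green box 110 (x) x 100 (y) x 100 mm high, has its window face 68 mm from this point in +y.
- window (a point): Centre of the reader's dark square window (62 mm), in the middle of the green box's face that looks to the pad, 54 mm above the bench. Same axes as pad_top.
- can_center (a point): Centre, half-way up, of the loose copper dye can: upright, 56 mm across, 90 mm high, 0.2 to 0.4 kg, on the pad (this point 45 mm above the pad top). Its own +x points to the middle of the white label on its side; a black stripe on the lid runs from centre to rim on the label's side. Starts turned 0.8 to 2.8 rad anticlockwise (from above) from facing the window.
- can_patch (a point): Middle of the white label (33 mm wide, 50 mm high, with a small black square) on the can's side: 28 mm from the can's axis, at mid height, along the can's own +x.
- grip (a point): On the red block handle at the rod's end, 94 mm above the bench, middle of its graspable part. Block: 28 mm in x, 20 mm in y (pull direction), from 64 to 118 mm above the bench; a white line marks its middle in y. Axes as pad_top. The rod (13 mm thick, 75 mm up) slides level along +y from a 26 mm sleeve; fully in, 43 mm are free between sleeve mouth and block.
- rod (a joint): How far the shutter rod is pulled out, in m: 0 fully in, at most 0.115. An inner spring pulls it back with about 3.9 N when in, rising 0.55 N per 10 mm (about 8 N at the far pointer settings); let go, it slides back in.
- pointer_line (a point): Tip of the orange pointer (blade 3 mm in y, top 53 mm above the bench) on its 16 mm clip on the aluminium gauge rail, parallel to the rod, 40 mm to its +x side and below the handle; the tip is 22 mm to +x of the rod. Axes as pad_top. The white line is level with it when grip and pointer_line have equal positions along the reader's y.
- pointer (a joint): Where the pointer clip sits on its rail, in m (45 to 85 mm at the start): the rod value at which the white line is level with it. It stays where it is unless pushed (about 3 N).
- spare_can: Bystander, not to be moved: blue dye can, 56 mm across, 90 mm high, beside the reader; origin at its underside.
- cream_tin: Bystander, not to be moved: flat red and black cream tin, 75 mm across, 24 mm high; origin at its underside.
- brush: Bystander, not to be moved: brush lying beyond the gauge rail; origin at its underside.
- hammer: Bystander, not to be moved: hammer lying on the bench; origin at its underside.
- last: Bystander, not to be moved: wooden shoe last, 250 mm long; origin at its underside.
- mug: Bystander, not to be moved: white mug, 80 mm across; origin at its underside.
- sprayer: Bystander, not to be moved: blue spray bottle, 190 mm high; origin at its underside.
- tape_roll: Bystander, not to be moved: yellow tape roll, 90 mm across; origin at its underside.

How it is judged:
On the way, in this order (a step that is already met when the one before it is completed fails the run):
1. the can stands on the pad, let go, its label facing the window (angle between the x axis of can_center and the y axis of pad_top, either way round below 0.2 rad and distance between can_patch and window below 0.06 m and horizontal distance between can_center and pad_top below 0.016 m and height (world z) of can_center below 0.053 m and angle between can_center's own z axis and vertical below 0.08 rad and contact force between the fingers and can below 0.1 N), for 0.2 s.
2. the rod is held in the fingers with its white line level with the pointer (y of grip in the frame of pointer_line between -0.006 and 0.006 m and contact force between the fingers and rod above 1 N), for 0.5 s.
At the end, for the whole second after the job is handed in: The rod is pulled out and held still by the fingers with the white line of its handle within 6 mm of the pointer along the rail, the pointer not shifted by more than 4 mm; the can stands upright and untouched on the pad, within 16 mm of its centre, its label facing the window within 0.2 rad (all of step 1 and all of step 2 and value of joint rod above 0.035 m and velocity of joint rod between -0.01 and 0.01 m/s and distance of pointer_line from where it was at the start of the episode below 0.004 m and contact force between anything else and can above 0.5 N); the arm keeps its last pose, push and grip.
It fails at once if the rod is pulled out before the can's label faces the window (value of joint rod above 0.02 m and (angle between the x axis of can_center and the y axis of pad_top, either way round above 0.25 rad or distance between can_patch and window above 0.07 m)).
It fails at once if the pointer is shifted (distance of pointer_line from where it was at the start of the episode above 0.006 m).
It fails at once if the can is tipped over (angle between can_center's own z axis and vertical above 0.5 rad).
It fails at once if another thing on the bench is disturbed (distance of any of spare_can, cream_tin, brush, hammer, last, mug, sprayer, tape_roll from where it was at the start of the episode above 0.02 m).
It also fails if it takes over 48 s, if anything falls off the work surface, if the arm or the gripper's body presses on something with over 40 N, if the wrist force passes 120 N, or if a joint passes its speed limit or range.

## Working session

There is one attempt and no reset: what is moved stays moved. The work goes in short steps, Python scripts to look and compute and a tool call to move; the robot and the scene stay as the last step left them, time stands still between calls to the robot, and variables do not carry over. Pictures are saved under pics/ and viewed, at most 10 in all, crops included, and the job is handed in when it is done.

Besides the shell and the picture viewer there is one more tool, called after ">>>" by a JSON object that holds its "op" and its "data", one argument or row to a line. send_rows: Moves the arm, as the interface text tells. Its arguments: {"type":"object","properties":{"rows":{"type":"array"}},"required":["rows"]}

```bash
mkdir -p pics
cat > h.py <<'E'
import numpy as np,cv2
from bench import sensors,vision
from scipy.spatial.transform import Rotation as R
def cap(n,f):
    im=vision.capture(n); cv2.imwrite('pics/'+f,im[:,:,::-1]); return im
def cal(n):
    c=vision.calibration(n); o=np.array(c['orientation'])
    Rm=R.from_quat(o).as_matrix() if o.size==4 else o.reshape(3,3)
    return np.array(c['intrinsics'],float),np.array(c['D'],float),np.array(c['eye'],float),Rm
def ray(n,uv):
    K,D,e,Rm=cal(n); p=cv2.undistortPoints(np.array(uv,float).reshape(-1,1,2),K,D).reshape(-1,2)
    return e,np.c_[p,np.ones(len(p))]@Rm.T
def plane(n,uv,z):
    e,d=ray(n,uv); return e+d*((z-e[2])/d[:,2])[:,None]
def proj(n,P):
    K,D,e,Rm=cal(n); return cv2.projectPoints(((np.array(P,float).reshape(-1,3)-e)@Rm),np.zeros(3),np.zeros(3),K,D)[0].reshape(-1,2)
E
python3 - <<'E'
from h import *
cap('top','t0.png');cap('side','s0.png')
for n in('top','side'):print(cal(n)[2],cal(n)[3][:,2],cal(n)[0][0,0])
print(sensors.get_state())
E
```

```text
[0.4132022  0.00846039 1.29071538] [ 0.10240644  0.02278359 -0.99448169] 378.50140468466765
[-0.10077618 -0.66765328  0.66487001] [ 0.57847621  0.61472671 -0.53616821] 385.7032282982138
{'clock': 0.1, 'joints': array([ 1.21071371e+00,  3.79373232e-01,  1.73471518e+00, -2.24042643e-05,
        1.02852138e+00, -3.32858452e-02]), 'joint_velocities': array([-9.04424136e-05, -1.59372840e-04, -3.53142394e-03,  1.41203154e-03,
       -1.32935210e-03,  5.77428570e-04]), 'effort': array([-2.24722819e-03, -7.65036964e+01, -4.35292912e+01,  6.51383749e-02,
        3.97913286e-02,  4.63659694e-05]), 'ee_pos': array([0.22458651, 0.66262904, 0.22734545]), 'orientation': array([ 1.62666530e-01,  9.86680972e-01, -5.00639825e-04, -8.99769845e-05]), 'force': array([ 0.339516  ,  0.47618133, -0.36133147]), 'wrist_torque': array([-0.01376708, -0.02544342, -0.0276    ]), 'gripper_force': 0.0, 'opening': 0.09149929081360368}
```

View pics/t0.png

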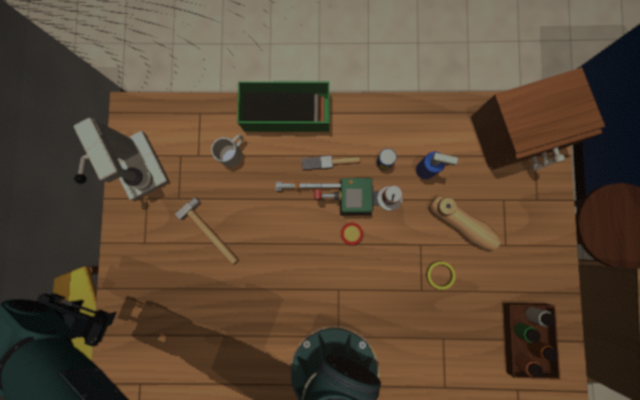

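View pics/s0.png

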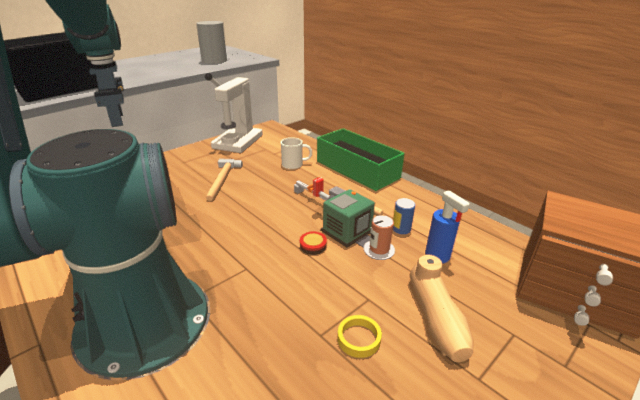

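The top view shows the can at (390,197), the reader at (357,196), the red handle at about (320,195) and the rail at about (310,186). The side view shows the can at (381,236) and the handle at (318,186). I'll enlarge these areas.

Run:
```python
from h import *
t=cv2.imread('pics/t0.png');s=cv2.imread('pics/s0.png')
a=cv2.resize(t[165:225,265:425],None,fx=5,fy=5,interpolation=cv2.INTER_CUBIC)
b=cv2.resize(s[165:270,275:435],None,fx=5,fy=5,interpolation=cv2.INTER_CUBIC)[:300+225]
cv2.imwrite('pics/c1.png',a);cv2.imwrite('pics/c2.png',b)
```

```text
(no output)
```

View pics/c1.png

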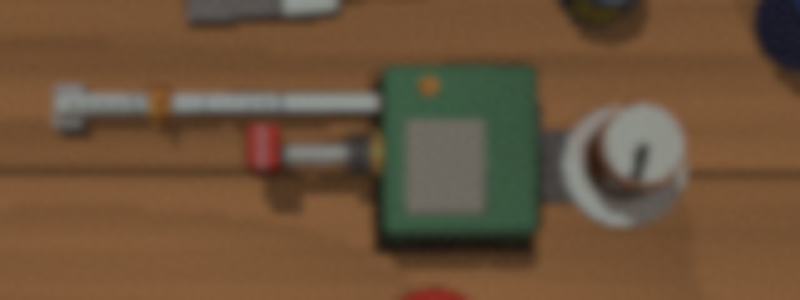

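View pics/c2.png

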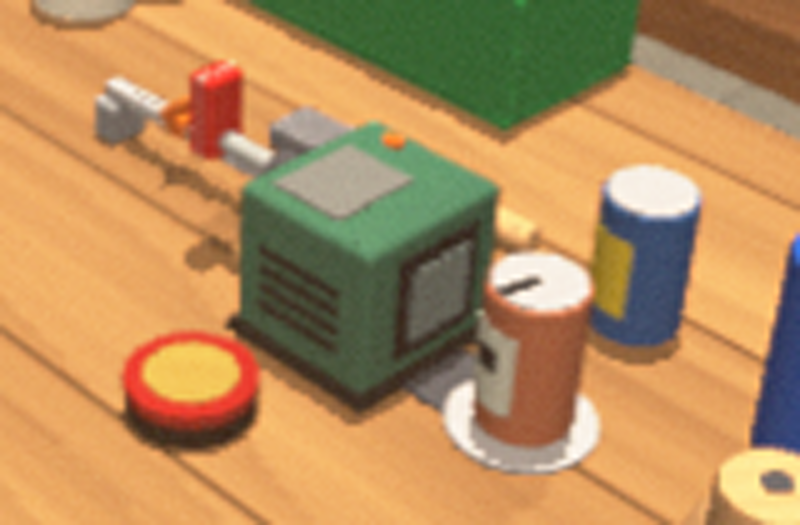

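The crops (x5) show these points.
- **c1:** lid centre is about (643,145), with the stripe running to (637,182). The box top corners are (383,65), (537,65), (537,232) and (383,232). The handle top is about (263,147) and the orange pointer about (160,103).
- **c2:** lid centre is about (541,281) with the stripe end at (500,292). The handle top is about (216,72) and the label faces left.

Run:
```python
from h import *
f=lambda p,o:[(o[0]+(u+.5)/5-.5,o[1]+(v+.5)/5-.5) for u,v in p]
T=lambda p,z:plane('top',f(p,(265,165)),z)
S=lambda p,z:plane('side',f(p,(275,165)),z)
np.set_printoptions(precision=4,suppress=True)
b=T([(383,65),(537,65),(537,232),(383,232)],.1);print('box',b,b.mean(0))
print('boxS',S([(378,125),(497,188),(362,262),(243,190)],.1))
print('rail',T([(60,103),(380,102)],.05)) 
l=T([(643,145),(637,182)],.094);print('lidT',l);m=S([(541,281),(500,292)],.094);print('lidS',m)
for q in(l,m):d=q[1]-q[0];print(np.arctan2(d[1],d[0]))
print('padT',T([(625,165)],.004),'padS',S([(521,422)],.004))
print('handle',T([(263,147)],.118),S([(216,70)],.118),'ptr',T([(160,103)],.053))
# mask centroids
t=cv2.imread('pics/t0.png');h=cv2.cvtColor(t,cv2.COLOR_BGR2HSV)
r=((h[...,0]<6)|(h[...,0]>172))&(h[...,1]>140);r[:,:300]=0;r[:,330:]=0;r[:185]=0;r[205:]=0
ys,xs=np.nonzero(r);print(xs.min(),xs.max(),ys.min(),ys.max())
o=(h[180:192,285:305,1]).astype(int);print(o)
print('others cream',plane('top',[(352,234)],.024),'blue',plane('top',[(387,157)],.09),'spray',plane('top',[(433,164)],.12))
```

```text
box [[ 0.6251 -0.0213  0.1   ]
 [ 0.6254 -0.119   0.1   ]
 [ 0.5189 -0.1183  0.1   ]
 [ 0.5184 -0.0215  0.1   ]] [ 0.5719 -0.07    0.1   ]
boxS [[ 0.6176 -0.0296  0.1   ]
 [ 0.6174 -0.1196  0.1   ]
 [ 0.5105 -0.1198  0.1   ]
 [ 0.5117 -0.0288  0.1   ]]
rail [[ 0.6078  0.1918  0.05  ]
 [ 0.6092 -0.0206  0.05  ]]
lidT [[ 0.5751 -0.1863  0.094 ]
 [ 0.5515 -0.1823  0.094 ]]
lidS [[ 0.5737 -0.1874  0.094 ]
 [ 0.5503 -0.1796  0.094 ]]
2.971579432989198
2.819432476139702
padT [[ 0.5735 -0.1886  0.004 ]] padS [[ 0.5692 -0.189   0.004 ]]
handle [[0.5698 0.054  0.118 ]] [[0.5694 0.0564 0.118 ]] ptr [[0.6076 0.125  0.053 ]]
315 320 190 199
[[143 143 143 141 144 138 143 140 141 142 141 142 142 138 141 140 141 143
  142 140]
 [142 144 144 142 141 139 141 142 141 144 145 148 144 146 142 141 140 141
  139 141]
 [127 129 124 126 126 130 129 127 132 143 155 160 163 154 142 127 124 122
  123 126]
 [ 71  69  69  69  72  73  78  77  82 111 151 167 170 149 104  75  67  67
   67  68]
 [ 17  17  15  15  17  18  21  16  29  77 138 165 169 133  62  23  13  11
   11  11]
 [  8   8   8   8   8   8   8   6  14  64 129 167 169 126  53   6   7   7
    9  11]
 [  9   9   9   9   9   9   9  11  17  71 133 166 164 128  58  10   8   6
    6   8]
 [ 27  27  24  27  27  24  25  28  45  97 146 166 170 142  86  39  23  23
   24  25]
 [ 89  91  91  92  90  90  94  98 103 133 160 169 170 161 131 107  98 103
  103 109]
 [136 137 137 144 141 137 141 139 144 146 155 161 164 156 146 143 141 142
  142 150]
 [142 144 144 145 142 142 144 142 148 145 150 150 151 145 143 145 137 140
  145 144]
 [143 140 140 143 143 140 140 144 143 143 143 149 146 141 143 140 139 143
  139 141]]
others cream [[ 0.4483 -0.0595  0.024 ]] blue [[ 0.6943 -0.1685  0.09  ]] spray [[ 0.6651 -0.3064  0.12  ]]
```

Label heading is about 2.9 rad, so the can needs roughly 76° clockwise. The reader's axes match the world axes. I'm moving above the can, in two calls.

>>> {"op": "send_rows", "data": {
  "rows": [
    {"translation": [-37, -43, 0], "delta_rot": [0, 0, 0], "gripper": 1},
    {"translation": [-75, -87, 0], "delta_rot": [0, 0, 0], "gripper": 1},
    {"translation": [-113, -130, 0], "delta_rot": [0, 0, 0], "gripper": 1},
    {"translation": [-150, -173, 0], "delta_rot": [0, 0, -1], "gripper": 1},
    {"translation": [-188, -217, 0], "delta_rot": [0, 0, -2], "gripper": 1},
    {"translation": [-226, -260, 0], "delta_rot": [0, 0, -3], "gripper": 1},
    {"translation": [-263, -303, 0], "delta_rot": [0, 0, -4], "gripper": 1},
    {"translation": [-300, -346, 0], "delta_rot": [0, 0, -4.7], "gripper": 1}
  ]
}}

```text
clock: 1.1
ee_pos: [0.398, 0.2372, 0.228]
orientation: [0.122, 0.993, 0.0, 0.0]
force: [1.0, 0.1, -0.2]
opening: 0.0911
gripper_force: 0.0
```

>>> {"op": "send_rows", "data": {
  "rows": [
    {"translation": [-36, -49, 0], "delta_rot": [0, 0, 0], "gripper": 1},
    {"translation": [-75, -102, 0], "delta_rot": [0, 0, 0], "gripper": 1},
    {"translation": [-114, -155, 0], "delta_rot": [0, 0, 0], "gripper": 1},
    {"translation": [-153, -208, 0], "delta_rot": [0, 0, 0], "gripper": 1},
    {"translation": [-192, -261, 0], "delta_rot": [0, 0, 0], "gripper": 1},
    {"translation": [-231, -314, 10], "delta_rot": [0, 0, 0], "gripper": 1},
    {"translation": [-273, -370, 20], "delta_rot": [0, 0, 0], "gripper": 1},
    {"translation": [-273, -370, 30], "delta_rot": [0, 0, 0], "gripper": 1}
  ]
}}

```text
clock: 2.1
ee_pos: [0.5739, -0.1891, 0.1976]
orientation: [0.123, 0.992, -0.0, 0.0]
force: [0.2, 0.8, -0.4]
opening: 0.0915
gripper_force: 0.0
```

Run:
```python
from h import *
s=cap('side','s1.png');st=sensors.get_state();print(st['ee_pos'],st['orientation'])
cv2.imwrite('pics/c3.png',cv2.resize(cv2.imread('pics/s1.png')[120:270,300:460],None,fx=4,fy=4,interpolation=cv2.INTER_CUBIC))
```

```text
[ 0.57361572 -0.189895    0.19575822] [ 1.23150465e-01  9.92387881e-01 -8.44978915e-05 -4.99741574e-04]
```

View pics/c3.png

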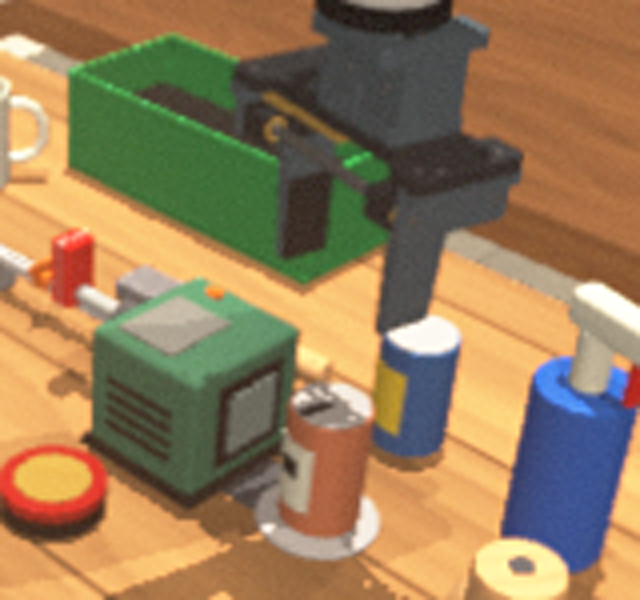

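The picture shows the gripper centred over the can (can at about (330,460) in the crop), with clear space around the fingers. Next is to lower and close.

>>> {"op": "send_rows", "data": {
  "rows": [
    {"translation": [2, 2, 30], "delta_rot": [0, 0, 0], "gripper": 1},
    {"translation": [2, 2, 65], "delta_rot": [0, 0, 0], "gripper": 1},
    {"translation": [2, 2, 100], "delta_rot": [0, 0, 0], "gripper": 1},
    {"translation": [2, 2, 122], "delta_rot": [0, 0, 0], "gripper": 1},
    {"translation": [2, 2, 130], "delta_rot": [0, 0, 0], "gripper": 1},
    {"translation": [2, 2, 130], "delta_rot": [0, 0, 0], "gripper": 1},
    {"translation": [2, 2, 130], "delta_rot": [0, 0, 0], "gripper": 0.6},
    {"translation": [2, 2, 130], "delta_rot": [0, 0, 0], "gripper": 0.4}
  ]
}}

```text
clock: 3.15
ee_pos: [0.572, -0.1839, 0.0688]
orientation: [0.122, 0.993, -0.0, 0.001]
force: [-0.2, -0.0, -0.3]
opening: 0.0738
gripper_force: 0.0
```

>>> {"op": "send_rows", "data": {
  "rows": [
    {"translation": [0, 0, 0], "delta_rot": [0, 0, 0], "gripper": 0.4},
    {"translation": [0, 0, 0], "delta_rot": [0, 0, 0], "gripper": 0.4},
    {"translation": [0, 0, 0], "delta_rot": [0, 0, 0], "gripper": 0.4},
    {"translation": [0, 0, 0], "delta_rot": [0, 0, 0], "gripper": 0.4},
    {"translation": [0, 0, 0], "delta_rot": [0, 0, 0], "gripper": 0.4},
    {"translation": [0, 0, 0], "delta_rot": [0, 0, 0], "gripper": 0.4},
    {"translation": [0, 0, 0], "delta_rot": [0, 0, 0], "gripper": 0.4},
    {"translation": [0, 0, 0], "delta_rot": [0, 0, 0], "gripper": 0.4}
  ]
}}

```text
clock: 4.15
ee_pos: [0.5717, -0.1839, 0.0682]
orientation: [0.122, 0.993, -0.0, 0.0]
force: [-2.5, -1.5, 5.2]
opening: 0.0555
gripper_force: 30.0
```

>>> {"op": "send_rows", "data": {
  "rows": [
    {"translation": [0, -1, 0], "delta_rot": [0, 0, 9], "gripper": 0.4},
    {"translation": [0, -2, 0], "delta_rot": [0, 0, 19], "gripper": 0.4},
    {"translation": [0, -3, 0], "delta_rot": [0, 0, 29], "gripper": 0.4},
    {"translation": [0, -3, 0], "delta_rot": [0, 0, 39], "gripper": 0.4},
    {"translation": [0, -3, 0], "delta_rot": [0, 0, 49], "gripper": 0.4},
    {"translation": [0, -3, 0], "delta_rot": [0, 0, 59], "gripper": 0.4},
    {"translation": [0, -3, 0], "delta_rot": [0, 0, 68], "gripper": 0.4},
    {"translation": [0, -3, 0], "delta_rot": [0, 0, 76], "gripper": 0.4}
  ]
}}

```text
clock: 5.15
ee_pos: [0.5714, -0.1864, 0.0682]
orientation: [0.709, 0.705, 0.0, 0.0]
force: [2.5, 2.5, 3.6]
opening: 0.0553
gripper_force: 30.0
```

>>> {"op": "send_rows", "data": {
  "rows": [
    {"translation": [0, 0, 0], "delta_rot": [0, 0, 0], "gripper": 0.4},
    {"translation": [0, 0, 0], "delta_rot": [0, 0, 0], "gripper": 0.4},
    {"translation": [0, 0, 0], "delta_rot": [0, 0, 0], "gripper": 1},
    {"translation": [0, 0, 0], "delta_rot": [0, 0, 0], "gripper": 1},
    {"translation": [0, 0, 0], "delta_rot": [0, 0, 0], "gripper": 1},
    {"translation": [0, 0, 0], "delta_rot": [0, 0, 0], "gripper": 1},
    {"translation": [0, 0, -60], "delta_rot": [0, 0, 0], "gripper": 1},
    {"translation": [0, 0, -120], "delta_rot": [0, 0, 0], "gripper": 1}
  ]
}}

```text
clock: 6.15
ee_pos: [0.5703, -0.1865, 0.1889]
orientation: [0.707, 0.707, -0.0, -0.001]
force: [1.1, -0.0, -0.3]
opening: 0.0908
gripper_force: 0.0
```

Run:
```python
from h import *
cap('side','s2.png');cap('top','t2.png');st=sensors.get_state();print(st['ee_pos'],st['orientation'])
a=cv2.resize(cv2.imread('pics/s2.png')[200:265,350:430],None,fx=8,fy=8,interpolation=cv2.INTER_CUBIC)
cv2.imwrite('pics/c4.png',a)
```

```text
[ 0.57377734 -0.1877202   0.19433021] [0.70717814 0.7070215  0.00184627 0.0040337 ]
```

View pics/c4.png

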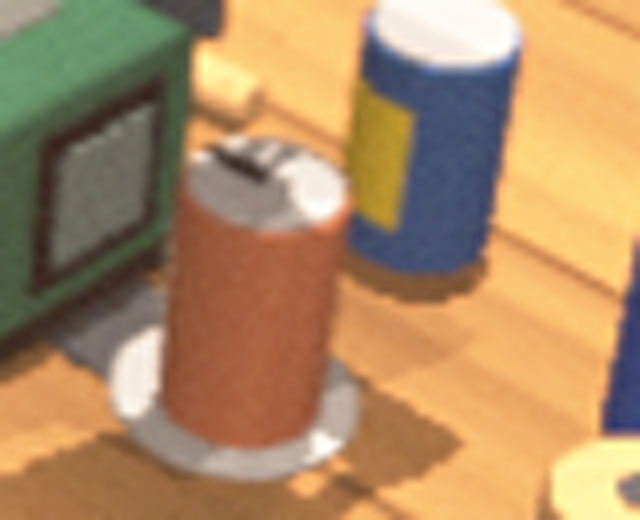

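The label has turned away from the camera toward the window. In the crop (x8) the lid stripe runs from about (268,182) to (213,147).

Run:
```python
from h import *
f=lambda p:[(350+(u+.5)/8-.5,200+(v+.5)/8-.5) for u,v in p]
q=plane('side',f([(268,182),(213,147),(268,184)]),.094);print(q)
for c in(q[0],q[2]):
  d=q[1]-c;print(np.arctan2(d[1],d[0])-np.pi/2)
# dark pixels PCA on lid in world
g=cv2.imread('pics/s2.png')[:,:,::-1].astype(int).max(2)
m=np.zeros_like(g,bool);m[216:225,374:386]=1
w=np.clip(110-g,0,None)*m;ys,xs=np.nonzero(w);P=plane('side',np.c_[xs,ys],.094)[:,:2];W=w[ys,xs]
c=np.average(P,axis=0,weights=W);C=np.cov((P-c).T,aweights=W);e,v=np.linalg.eigh(C);print(c,e,v[:,1],len(W))
```

```text
[[ 0.56892594 -0.19214253  0.094     ]
 [ 0.57079914 -0.16755879  0.094     ]
 [ 0.56806552 -0.19284982  0.094     ]]
-0.07604970701839964
-0.10766855432847855
[ 0.56930466 -0.18138899] [3.42368798e-06 2.44238317e-05] [-0.01777352  0.99984204] 12
```

The label faces the window within about 0.1 rad. Moving above the handle, then checking from the top with the can in clear view.

>>> {"op": "send_rows", "data": {
  "rows": [
    {"translation": [25, 0, -10], "delta_rot": [0, 0, 0], "gripper": 1},
    {"translation": [65, 0, -10], "delta_rot": [0, 0, 0], "gripper": 1},
    {"translation": [110, -1, -10], "delta_rot": [0, 0, 0], "gripper": 1},
    {"translation": [155, -1, -10], "delta_rot": [0, 0, 0], "gripper": 1},
    {"translation": [195, -2, -10], "delta_rot": [0, 0, 0], "gripper": 1},
    {"translation": [225, -2, -10], "delta_rot": [0, 0, 0], "gripper": 1},
    {"translation": [242, -2, -10], "delta_rot": [0, 0, 0], "gripper": 1},
    {"translation": [242, -2, -10], "delta_rot": [0, 0, 0], "gripper": 1}
  ]
}}

```text
clock: 7.25
ee_pos: [0.5688, 0.0558, 0.1978]
orientation: [0.707, 0.707, -0.0, -0.0]
force: [-1.3, 0.7, 0.0]
opening: 0.0912
gripper_force: 0.0
```

Run:
```python
from h import *
cap('side','s3.png');cap('top','t3.png');st=sensors.get_state();print(st['ee_pos'],st['orientation'])
a=cv2.resize(cv2.imread('pics/t3.png')[180:215,370:410],None,fx=10,fy=10,interpolation=cv2.INTER_CUBIC)
b=cv2.resize(cv2.imread('pics/s3.png')[130:230,280:360],None,fx=5,fy=5,interpolation=cv2.INTER_CUBIC)
c=np.zeros((500,800,3),np.uint8);c[:350,:400]=a;c[:,400:]=b;cv2.imwrite('pics/c5.png',c)
```

```text
[0.5688901  0.05476659 0.19781448] [ 7.07267281e-01  7.06946234e-01 -1.19239680e-04 -1.17424905e-06]
```

View pics/c5.png

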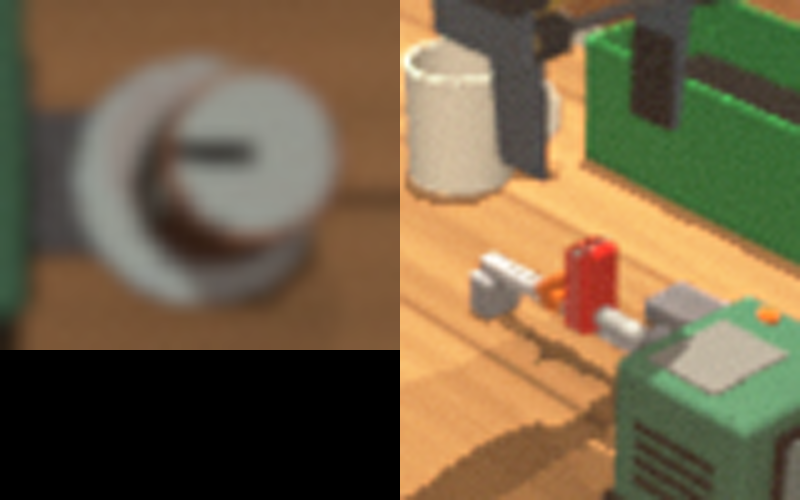

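The top view (left) shows the stripe running left from (255,153) to (180,149), so the label is about 0.05 rad from square. The side view (right) shows the handle at (590,285), below and between the fingers. Lower and grip.

>>> {"op": "send_rows", "data": {
  "rows": [
    {"translation": [0, 1, 30], "delta_rot": [0, 0, 0], "gripper": 1},
    {"translation": [0, 1, 65], "delta_rot": [0, 0, 0], "gripper": 1},
    {"translation": [0, 1, 95], "delta_rot": [0, 0, 0], "gripper": 1},
    {"translation": [0, 1, 107], "delta_rot": [0, 0, 0], "gripper": 1},
    {"translation": [0, 1, 107], "delta_rot": [0, 0, 0], "gripper": 1},
    {"translation": [0, 1, 107], "delta_rot": [0, 0, 0], "gripper": 0.1},
    {"translation": [0, 1, 107], "delta_rot": [0, 0, 0], "gripper": 0.1},
    {"translation": [0, 1, 107], "delta_rot": [0, 0, 0], "gripper": 0.1}
  ]
}}

```text
clock: 8.35
ee_pos: [0.5702, 0.0554, 0.0916]
orientation: [0.707, 0.707, 0.0, 0.0]
force: [0.2, 0.1, -0.1]
opening: 0.0638
gripper_force: 0.0
```

>>> {"op": "send_rows", "data": {
  "rows": [
    {"translation": [0, 0, 0], "delta_rot": [0, 0, 0], "gripper": 0.1},
    {"translation": [0, 0, 0], "delta_rot": [0, 0, 0], "gripper": 0.1},
    {"translation": [0, 0, 0], "delta_rot": [0, 0, 0], "gripper": 0.1},
    {"translation": [0, 0, 0], "delta_rot": [0, 0, 0], "gripper": 0.1},
    {"translation": [0, 0, 0], "delta_rot": [0, 0, 0], "gripper": 0.1},
    {"translation": [0, 0, 0], "delta_rot": [0, 0, 0], "gripper": 0.1},
    {"translation": [0, 0, 0], "delta_rot": [0, 0, 0], "gripper": 0.1},
    {"translation": [0, 0, 0], "delta_rot": [0, 0, 0], "gripper": 0.1}
  ]
}}

```text
clock: 9.35
ee_pos: [0.5703, 0.0554, 0.0909]
orientation: [0.707, 0.707, 0.0, 0.0]
force: [4.6, 0.4, -4.0]
opening: 0.0277
gripper_force: 30.0
```

>>> {"op": "send_rows", "data": {
  "rows": [
    {"translation": [8, 0, 0], "delta_rot": [0, 0, 0], "gripper": 0.1},
    {"translation": [18, 0, 0], "delta_rot": [0, 0, 0], "gripper": 0.1},
    {"translation": [28, 0, 0], "delta_rot": [0, 0, 0], "gripper": 0.1},
    {"translation": [38, 0, 0], "delta_rot": [0, 0, 0], "gripper": 0.1},
    {"translation": [48, 0, 0], "delta_rot": [0, 0, 0], "gripper": 0.1},
    {"translation": [58, 0, 0], "delta_rot": [0, 0, 0], "gripper": 0.1},
    {"translation": [65, 0, 0], "delta_rot": [0, 0, 0], "gripper": 0.1},
    {"translation": [68, 0, 0], "delta_rot": [0, 0, 0], "gripper": 0.1}
  ]
}}

```text
clock: 10.35
ee_pos: [0.5696, 0.1231, 0.0909]
orientation: [0.707, 0.707, -0.001, 0.0]
force: [-0.6, -8.7, 3.3]
opening: 0.0283
gripper_force: 30.0
```

Run:
```python
from h import *
cap('side','s4.png');cap('top','t4.png');st=sensors.get_state();print(st['ee_pos'],st['force'],st['opening'],st['gripper_force'])
a=cv2.resize(cv2.imread('pics/t4.png')[165:215,270:350],None,fx=5,fy=5,interpolation=cv2.INTER_CUBIC)
b=cv2.resize(cv2.imread('pics/s4.png')[160:220,285:335],None,fx=8,fy=8,interpolation=cv2.INTER_CUBIC)
c=np.zeros((480,800,3),np.uint8);c[:250,:400]=a;c[:,400:]=b;cv2.imwrite('pics/c6.png',c)
```

```text
[0.56960727 0.1230332  0.09090166] [-0.43736932 -7.68886538  2.82767063] 0.027830712838608943 29.99979257583618
```

View pics/c6.png

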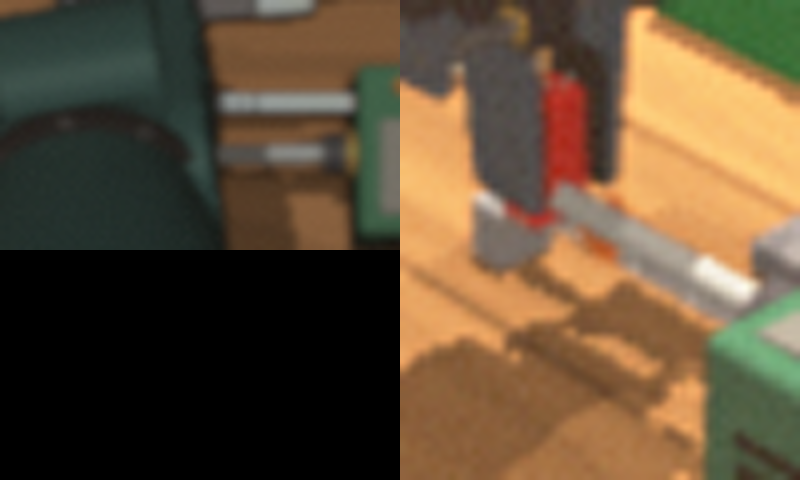

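The side crop shows the handle gripped, with orange pixels of the pointer clip at about (603,244) just behind the rod. The top view is blocked by the arm. The 7.7 N pull agrees with about 68 mm of travel. I'll compare the pointer and handle y more exactly.

Run:
```python
from h import *
np.set_printoptions(precision=4,suppress=True)
def om(f,x0,x1,y0,y1):
    h=cv2.cvtColor(cv2.imread(f),cv2.COLOR_BGR2HSV).astype(int)
    m=(h[...,0]>=5)&(h[...,0]<=14)&(h[...,1]>185);z=np.zeros_like(m);z[y0:y1,x0:x1]=m[y0:y1,x0:x1]
    ys,xs=np.nonzero(z);return np.c_[xs,ys]
for f in('s0','s3','s4'):
    p=om(f'pics/{f}.png',298,318,178,200)
    if len(p):
        print(f,len(p),p.min(0),p.max(0),p.mean(0)); print(plane('side',[p.mean(0)],.05)[0],plane('side',[p.mean(0)],.04)[0])
for y in(.117,.125,.133):print(y,proj('side',[[.592,y,.053],[.6096,y,.053],[.6096,y,.04]]).round(1).tolist())
# white-ish line / red extent on handle in t0, x profile
t=cv2.imread('pics/t0.png')[:,:,::-1].astype(int)
print((t[190:199,310:328,0]-t[190:199,310:328,1]).mean(0).round(0))
print(t[190:199,310:328,1].mean(0).round(0))
print(plane('top',[(315,194),(316,194),(317,194),(318,194)],.118)[:,1])
print('pt',[plane('top',[(296.5,185.2)],z)[0,1] for z in(.045,.053,.06)])
```

```text
s0 33 [308 184] [317 196] [311.1515 187.9394]
[0.5962 0.1155 0.05  ] [0.6075 0.1283 0.04  ]
s3 33 [308 178] [317 196] [311.3333 187.5152]
[0.5984 0.1171 0.05  ] [0.6097 0.1299 0.04  ]
s4 2 [309 190] [310 191] [309.5 190.5]
[0.5819 0.1072 0.05  ] [0.593  0.1198 0.04  ]
0.117 [[309.8, 187.4], [314.0, 185.5], [314.0, 189.1]]
0.125 [[308.2, 186.4], [312.3, 184.6], [312.3, 188.1]]
0.133 [[306.5, 185.5], [310.7, 183.6], [310.7, 187.2]]
[33. 33. 32. 37. 55. 69. 63. 57. 67. 76. 63. 32. 18. 17. 17. 17. 18. 17.]
[77. 77. 74. 66. 55. 54. 68. 74. 63. 49. 46. 60. 78. 87. 90. 91. 91. 92.]
[0.0609 0.0578 0.0546 0.0515]
pt [np.float64(0.12611595409176657), np.float64(0.1253603685625277), np.float64(0.1246992312244437)]
```

Pointer y is 0.1254 and the white line started at 0.0549, so 70 mm of pull is needed. The rod is at about 67.7 mm, so I'll add 2.5 mm and hold.

>>> {"op": "send_rows", "data": {
  "rows": [
    {"translation": [1, 0, 0], "delta_rot": [0, 0, 0], "gripper": 0.1},
    {"translation": [2, 0, 0], "delta_rot": [0, 0, 0], "gripper": 0.1},
    {"translation": [2.5, 0, 0], "delta_rot": [0, 0, 0], "gripper": 0.1},
    {"translation": [2.5, 0, 0], "delta_rot": [0, 0, 0], "gripper": 0.1},
    {"translation": [2.5, 0, 0], "delta_rot": [0, 0, 0], "gripper": 0.1},
    {"translation": [2.5, 0, 0], "delta_rot": [0, 0, 0], "gripper": 0.1},
    {"translation": [2.5, 0, 0], "delta_rot": [0, 0, 0], "gripper": 0.1},
    {"translation": [2.5, 0, 0], "delta_rot": [0, 0, 0], "gripper": 0.1}
  ]
}}

```text
clock: 11.45
ee_pos: [0.5696, 0.1252, 0.0909]
orientation: [0.707, 0.707, -0.001, 0.0]
force: [-0.5, -7.5, 2.6]
opening: 0.0277
gripper_force: 30.0
```

Run:
```python
from h import *
s=cap('side','s5.png');st=sensors.get_state();print(st['ee_pos'],st['force'],st['gripper_force'])
def red(f):
    h=cv2.cvtColor(cv2.imread(f),cv2.COLOR_BGR2HSV).astype(int);m=((h[...,0]<5)|(h[...,0]>174))&(h[...,1]>170)
    z=np.zeros_like(m);z[155:215,290:335]=m[155:215,290:335];ys,xs=np.nonzero(z);return xs.min(),xs.max(),ys.min(),ys.max()
for f in('s3','s4','s5'):print(f,red(f'pics/{f}.png'))
# predicted block bottom corners (rod side -y face, both x) at handle y
for y in(.0549,.1254):print(y,proj('side',[[.5556,y-.01,.064],[.5836,y-.01,.064],[.5556,y+.01,.064]]).round(1).tolist())
a=np.hstack([cv2.resize(cv2.imread(f'pics/{f}.png')[165:215,290:340],(400,400),interpolation=cv2.INTER_CUBIC) for f in('s3','s5')])
cv2.imwrite('pics/c7.png',a)
```

```text
[0.56957237 0.12521127 0.09091712] [-1.73958441 -7.12395761  3.0274909 ] 29.999856054782867
s3 (np.int64(313), np.int64(322), np.int64(179), np.int64(195))
s4 (np.int64(301), np.int64(308), np.int64(169), np.int64(187))
s5 (np.int64(301), np.int64(307), np.int64(169), np.int64(187))
0.0549 [[316.8, 197.5], [323.7, 194.3], [312.3, 194.9]]
0.1254 [[301.3, 188.4], [308.2, 185.4], [297.1, 186.0]]
```

View pics/c7.png

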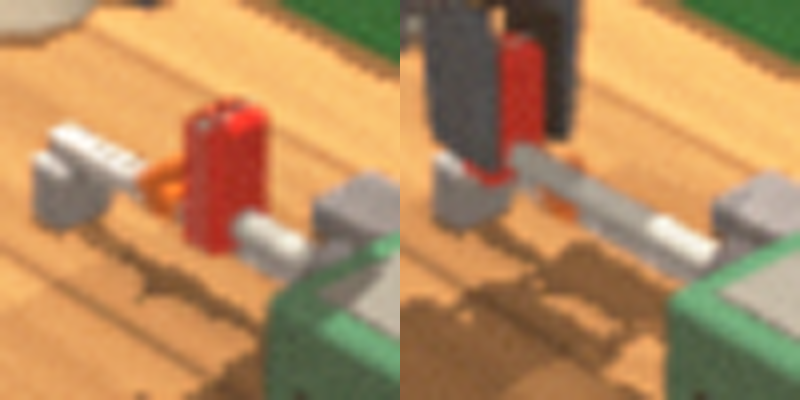

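In the side views the handle's bottom corner moves from about (213,250) to (495,185), which is where I'd expect it if the line were level with the pointer. The clip has not moved. Handing in.

```bash
python3 -c "
from bench import hand_in
print(hand_in())"
```

```text
the job is handed in; nothing more can be done
None
```

I handed the job in, but the hand-in returned no verdict: by my camera measurements the can's label faces the window to within about 0.1 rad, and the rod is pulled out about 70 mm and held with its white line level with the pointer to within a few millimetres (limit 6 mm).

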